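Draw the spring force gauge to its mark for a check reading

TASK

The spring force gauge lying in the load-cell fixture is due for its check: press the raised top half of the tube clamp straight down until it is fully home on the lower half, and only then grip the handle of the white scale rod and draw the rod out of the clear tube against its spring until the broad band stands at the mouth of the tube. Do not overdraw the spring or let the rod snap back, and leave the other things on the desk where they are. Finish while still holding the rod steady at the mark, so that the reading can be taken.

Things in the scene. Friction and masses are not known exactly. Their poses are not given: they have to be found in the camera images.
- fixture: The check fixture, fixed to the desk: an aluminium base plate 220 x 90 x 10 mm carrying a load cell, a tube clamp and, lying level in the clamp, the gauge (26 mm tube, its axis 62 mm above the desk). Origin: on the desk straight below the centre of the clamp. Its x axis runs along the gauge towards the handle, which is the direction in which the rod draws out; z is up. The plate reaches from x = -120 to +100 mm and y = -45 to +45 mm.
- cap_top (a point): Centre of the flat top face of the clamp's upper half, a grey plastic block 34 mm along the gauge, 66 mm across it and 22 mm tall that straddles the tube on two dowels. Its top is 84 mm above the desk when it is home, and up to 93 mm when raised. Axes as the fixture's.
- clamp_cap (a joint): How far the upper half is pressed down, m: 0 at its highest, 0.009 fully home on the lower half (no gap). It starts at 0 to 0.004, that is 9 to 5 mm too high. It is a stiff push fit: it moves under about 6 N and stays where it is left.
- tube_mouth (a point): Centre of the open end of the gauge's clear tube, 80 mm from the clamp's centre along the fixture's x, 62 mm above the desk. Fixed in the fixture.
- draw_grip (a point): Middle of the black handle on the end of the scale rod, on the rod's axis, 62 mm above the desk; 24 mm out from the tube mouth when the rod is in. The handle is a level round bar 15 mm thick and 36 mm long along the rod, between a 22 mm collar on the tube's side and a 26 mm end flange. It moves with the rod and does not turn. x axis along the rod, outwards.
- scale_rod (a joint): How far the scale rod is drawn out of the tube, m: 0 fully in (start), stop at 0.075. The white 14 mm rod has thin black rings every 10 mm and one broad black band 6 mm wide, seen through the clear tube; the band is centred in the tube's mouth at 0.050. The inner spring pulls the rod back in with about 2 N at 0 and 11 N at the band (180 N/m); if let go it shoots back.
- slide_box_center (a point): Centre of a loose slide box, grey with a white lid, 86 x 145 x 38 mm, lying beside the fixture. Not to be disturbed.
- check_weight_center (a point): Centre of a loose steel check weight with a knob, 34 mm across and 49 mm tall, standing beside the fixture. Not to be disturbed.
- sample_jar_center (a point): Centre of a loose small glass jar with a white lid, 48 mm across and 55 mm tall, standing beside the fixture. Not to be disturbed.

How it is judged:
On the way, in this order (a step that is already met when the one before it is completed fails the run):
1. the clamp's upper half is pressed fully home while the rod is still in (value of joint clamp_cap above 0.0075 m and value of joint scale_rod below 0.01 m), for 0.2 s.
2. the rod is drawn out so that the broad band stands at the tube's mouth (value of joint scale_rod between 0.047 and 0.053 m and contact force between the fingers and scale_rod above 5 N and value of joint clamp_cap above 0.0075 m), for 0.3 s.
At the end, for the whole second after the job is handed in: The gripper's fingers still hold the scale rod (more than 5 N of contact) at rest with the centre of the broad band within 3 mm of the tube's mouth, and the clamp's upper half is home within 1.5 mm (all of step 2 and velocity of joint scale_rod between -0.01 and 0.01 m/s); the arm keeps its last pose, push and grip.
It fails at once if the spring is overdrawn: the rod is pulled more than 10 mm past the band (value of joint scale_rod above 0.06 m).
It fails at once if the rod is drawn out before the clamp is home (value of joint scale_rod above 0.012 m and value of joint clamp_cap below 0.0065 m).
It fails at once if the rod snaps back (faster than 0.4 m/s) (velocity of joint scale_rod below -0.4 m/s).
It fails at once if the slide box, check weight or sample jar is moved more than 15 mm or tipped (distance of any of slide_box_center, check_weight_center, sample_jar_center from where it was at the start of the episode above 0.015 m or angle between any of slide_box_center, check_weight_center, sample_jar_center's own z axis and vertical above 0.3 rad).
It also fails if it takes over 43 s, if anything falls off the work surface, if the arm or the gripper's body presses on something with over 40 N, if the wrist force passes 120 N, or if a joint passes its speed limit or range.

ROBOT

A 6-joint arm with a two-finger parallel gripper is mounted at the origin on the work surface. World frame = base frame: x ahead of the robot, y to its left, z up, the work surface at z = 0. Lengths are in m, angles in rad, forces in N, time in s.
With the tool pointing down it reaches from about 0.4 to 0.925 m from the base axis. Payload 12.5 kg.
Tool frame: the origin (TCP) lies on the centre line of the jaws, within the pads' length; the fingertips stand 19 mm ahead of it and the grasp point (between the pads) is the TCP; z points along the fingers, y is the line along which they close (so a half turn about z gives the same grasp; the last joint's range is limited). The gripper opens to 95 mm and grips with 3 to 60 N. Pads are 20 mm wide; open, the fingers measure 119 mm over their backs; the gripper's body (75 mm by 180 mm) begins 59 mm behind the grasp point.
Start: joints at [-1.322, 0.491, 1.559, -0, 1.092, -0.106], TCP at [0.217, -0.586, 0.234] pointing down, gripper open.
Joint ranges: [-3.1, 3.1], [-0.84, 2.19], [0.05, 2.79], [-1.13, 4.28], [0.06, 2.93], [-2.69, 2.69]. Speed limits (rad/s): [2.22, 2.22, 2.79, 3.14, 3.14, 3.14].

INTERFACE

Orientations are given as a unit quaternion [x, y, z, w].
In Python, from plant import r, imaging, order, models gives the robot as it stands.
- The arm moves only by the shell command python3 -m jog 'ROWS'. ROWS is text: rows parted by semicolons, each of 7 numbers parted by spaces: the shift along the tool's x, y, z as a fraction of full scale, then the turn, a rotation vector about the tool's x, y, z as a fraction of full scale, then the opening, from -1 (shut) to 1 (fully open), so that 0 is half open. A call has exactly 8 rows; each row shifts and turns the commanded pose from where the row before left it, along the tool's axes as they then stand; what a row does not reach is not made up. Full scale, the value 1, is 0.04 m for a shift and 4 degrees for a turn. A row lasts 1/12 s, in which the tool goes at most 41.7 mm and 7.16 degrees, less where a joint would pass 70% of its speed; a pose out of reach is approached as far as the arm can. A call with a number of a shift or a turn outside -1 to 1 is refused whole. A call with a gripper value outside its range is refused whole. The fingers move at their own pace and stop on an object; the grip force is fixed at half the most. Time passes only in rows, so rows that do not move let the fingers close, or fill a call up. It gives the time, the measured TCP pose, the force, the opening and the grip force at its end, in the units of the state.
- r.observe(): the state, without advancing time (a new reading comes with each control period).
- imaging.grab_frame(name): name is "side" or "top" or "wrist"; returns a dict with "pixels" (400x640x3 uint8, blue, green, red), "range_z" (400x640 float32, m along the optical axis (not along the pixel's ray), 0 where there is no reading), "intrinsics" (3x3 intrinsics, pixels), "k1" (the pictures are not rectified: a ray, as slopes to the right and down, at radius r is drawn at 1 + k1 r^2 times it, then the intrinsics apply), "R" (3x3) and "t" (3): a world point X has camera coordinates R X + t; the wrist camera has in their place "mount" (4x4, takes a point from camera to tool coordinates, whose origin is the TCP and whose axes are the flange's). Camera axes: x right, y down, z forward; pixel columns grow to the right and rows downward; lengths in m; the calibration is good to about 2 mm. A picture is of the moment at which its call begins: read the wrist's pose just before it.
- order.sign_off(): hands the job in; it is judged then, once.
Trained networks look in a picture, given as the dict that the camera call returned (one of the last four; its "shot" number tells which), for a name from the list of things; names that differ only in an ending like _2 or _b are one class to them, and where a whole thing is asked for, a point or a joint stands for the part that bears it (a point fixed in the world has none). Each returns a list of dicts, best first, with "score" (0 to 1); they miss things now and then, are a little off and sometimes report something else, mostly with a low value. They report only what shows in the picture. A call takes as long as a camera call.
- models.trace(thing, picture): "mask" (400x640 bool, what is visible of it) and "point" ([column, row] in pixels, amid what is visible of it).
The state is a dict: "clock": time; "joint_pos": joint angles; "qvel": joint speeds; "joint_torque": joint torques, N m; "tool_pos": TCP position; "ee_rot": TCP orientation; "wrist_force": force on the tool from outside, world axes, zero at the start; "moment": the same for the moment, N m; "width": finger opening in m; "finger_force": force on a finger pad.
Only numpy, scipy, OpenCV 4.12 (cv2) and the standard library are available. Lean on these libraries where they do the work, as an engineer would, in place of code of your own. Each camera call takes 0.05 s, during which the arm holds its last target. There are 200 camera calls.

## Working session

There is one attempt and no reset: what is moved stays moved. The work goes in short steps, Python scripts to look and compute and a shell command to move; the robot and the scene stay as the last step left them, time stands still between calls to the robot, and variables do not carry over. Pictures are saved under pics/ and viewed, at most 10 in all, crops included, and the job is handed in when it is done.

```bash
mkdir -p pics; ls; cat > h.py <<'E'
import numpy as np,cv2
from plant import r,imaging,order,models
from scipy.spatial.transform import Rotation as Ro
def unproj(f,mask):
    v,u=np.nonzero(mask&(f["range_z"]>0)); z=f["range_z"][v,u]
    K=np.array(f["intrinsics"]); d=np.array([f["k1"],0,0,0,0],float)
    n=cv2.undistortPoints(np.stack([u,v],1).astype(np.float64)[:,None],K,d)[:,0]
    P=np.c_[n*z[:,None],z]
    return (P-np.array(f["t"]))@np.array(f["R"])
E
python3 - <<'E'
from h import *
s=r.observe();print(s)
for c in("top","side"):
    f=imaging.grab_frame(c); cv2.imwrite(f"pics/{c}0.png",f["pixels"])
    print(c, -np.array(f["R"]).T@np.array(f["t"]))
    for n in("fixture","cap_top","draw_grip","slide_box_center","check_weight_center","sample_jar_center"):
        for o in models.trace(n,f)[:2]:
            P=unproj(f,o["mask"])
            print(c,n,round(o["score"],2),np.round(o["point"]),o["mask"].sum(),np.round(np.median(P,0),4) if len(P) else None, np.round(np.percentile(P,[2,98],axis=0),3).tolist() if len(P) else '')
E
```

```text
pics
{'clock': 0.0, 'joint_pos': array([-1.32158264e+00,  4.91564585e-01,  1.55946017e+00,  1.04482148e-05,
        1.09171653e+00, -1.05601171e-01]), 'qvel': array([ 3.43974613e-04, -2.00951189e-03, -1.59091675e-03,  5.74356965e-05,
        1.03987770e-03,  4.20943980e-04]), 'joint_torque': array([-2.21172428e-03, -6.12647724e+01, -2.58183932e+01,  6.91267918e-02,
        4.81956953e-02, -8.58662747e-05]), 'tool_pos': array([ 0.21710082, -0.5858349 ,  0.23305493]), 'ee_rot': array([ 9.84304796e-01,  1.76475889e-01, -3.65813150e-05, -5.73167253e-04]), 'wrist_force': array([ 0.07323449, -0.10686163,  0.26510304]), 'moment': array([-0.02093251, -0.02743463,  0.0408268 ]), 'finger_force': 0.0, 'width': 0.09532586298948553}
top [0.51011438 0.092449   0.71494121]
top fixture 0.92 [282. 198.] 5163 [0.6097 0.1551 0.0375] [[0.55, 0.054, 0.008], [0.681, 0.262, 0.092]]
top cap_top 0.62 [282. 193.] 776 [0.6111 0.1564 0.091 ] [[0.58, 0.132, 0.079], [0.643, 0.181, 0.093]]
top cap_top 0.25 [305. 125.] 3296 [0.7541 0.1151 0.0372] [[0.712, 0.047, 0.015], [0.801, 0.185, 0.04]]
top draw_grip 0.86 [335
[... 523 characters left out ...]
7]]
side [0.48841308 0.70285015 0.5837435 ]
side fixture 0.67 [300. 262.] 7108 [0.6146 0.1884 0.0365] [[0.551, 0.062, 0.004], [0.684, 0.274, 0.092]]
side cap_top 0.82 [309. 233.] 1090 [0.6088 0.1643 0.0902] [[0.579, 0.13, 0.063], [0.648, 0.185, 0.093]]
side draw_grip 0.46 [344. 204.] 247 [0.5675 0.0502 0.0678] [[0.553, -0.05, -0.001], [0.589, 0.082, 0.075]]
side slide_box_center 0.69 [345. 202.] 219 [0.5662 0.0509 0.0685] [[0.553, -0.026, -0.0], [0.583, 0.081, 0.075]]
side check_weight_center 0.79 [353. 304.] 589 [0.5248 0.2503 0.0301] [[0.511, 0.233, 0.002], [0.54, 0.258, 0.048]]
side sample_jar_center 0.96 [390. 268.] 1101 [0.4758 0.1707 0.0435] [[0.454, 0.14, 0.007], [0.497, 0.18, 0.056]]
```

```bash
python3 - <<'E'
from h import *
f=imaging.grab_frame("top"); g=imaging.grab_frame("side")
cv2.imwrite("pics/a.png",cv2.resize(f["pixels"][80:320,180:420],None,fx=2.4,fy=2.4))
for p in(f,g):
    capm=models.trace("cap_top",p)[0]["mask"]; P=unproj(p,capm)
    T=P[P[:,2]>np.percentile(P[:,2],60)-0.004]; 
    rect=cv2.minAreaRect((T[:,:2]*1000).astype(np.float32)); print("cap",rect,T[:,2].mean(),np.percentile(T[:,2],[5,50,95]))
    G=unproj(p,models.trace("draw_grip",p)[0]["mask"]); G=G[G[:,2]>0.055]
    rect=cv2.minAreaRect((G[:,:2]*1000).astype(np.float32)); print("grip",rect,np.median(G,0),G[:,2].max())
    A=unproj(p,np.ones((400,640),bool)); 
    c=np.array([.611,.1564]);d=np.array([-.042,-.0975]);d/=np.linalg.norm(d)
    for it in range(3):
        n=np.array([-d[1],d[0]]); q=A[:,:2]-c; a=q@d;b=q@n
        m=(abs(b)<.016)&(a>-.1)&(a<.125)&(A[:,2]>.066)&(A[:,2]<.08)&(abs(a)>.02)
        bins=[(x,np.median(b[m&(abs(a-x)<.004)]),(m&(abs(a-x)<.004)).sum(),A[m&(abs(a-x)<.004),2].max() if (m&(abs(a-x)<.004)).any() else 0) for x in np.arange(-.1,.13,.01)]
        aa=np.array([(x,y) for x,y,k,_ in bins if k>4]); k=np.polyfit(aa[:,0],aa[:,1],1); 
        c=c+n*k[1]; d=d+n*k[0]; d/=np.linalg.norm(d)
    print(c,d,np.degrees(np.arctan2(d[1],d[0]))); print(np.round(bins,4).tolist())
E
```

```text
cap ((612.2521362304688, 156.8030548095703), (34.41414260864258, 66.27522277832031), 65.9836654663086) 0.09104518028680535 [0.08930409 0.09107249 0.09271744]
grip ((569.7749633789062, 58.69517517089844), (54.08920669555664, 24.721940994262695), 63.57356643676758) [0.56945643 0.06051759 0.06893216] 0.0776588100794274
[0.61096914 0.15641337] [-0.4012678  -0.91596078] -113.65745884839895
[[-0.1, 0.0023, 2.0, 0.0672], [-0.09, -0.0069, 1.0, 0.0663], [-0.08, 0.0002, 55.0, 0.0788], [-0.07, 0.0001, 61.0, 0.0768], [-0.06, 0.0006, 54.0, 0.077], [-0.05, 0.0003, 57.0, 0.0776], [-0.04, -0.0003, 61.0, 0.0773], [-0.03, -0.0003, 57.0, 0.0763], [-0.02, -0.0008, 19.0, 0.076], [-0.01, nan, 0.0, 0.0], [-0.0, nan, 0.0, 0.0], [0.01, nan, 0.0, 0.0], [0.02, -0.0013, 30.0, 0.0773], [0.03, 0.0004, 60.0, 0.0758], [0.04, 0.0002, 61.0, 0.078], [0.05, 0.0006, 58.0, 0.0762], [0.06, 0.0001, 60.0, 0.077], [0.07, 0.0002, 55.0, 0.0764], [0.08, -0.0003, 58.0, 0.0763], [0.09, 0.0004, 33.0, 0.0727], [0.1, 0.0004, 35.0, 0.0709], [0.11, 0.0001, 32.0, 0.0713], [0.12, -0.0006, 41.0, 0.0777]]
cap ((614.2767333984375, 158.11878967285156), (36.67243576049805, 68.1061019897461), 65.76982116699219) 0.09077972981922537 [0.08796195 0.09097627 0.09241874]
grip ((570.5829467773438, 61.54673767089844), (45.32929229736328, 22.922035217285156), 61.75664138793945) [0.56632204 0.05517321 0.06807657] 0.07618746472186722
[0.60916715 0.1571895 ] [-0.39478623 -0.918773  ] -113.25264271205374
  return _methods._mean(a, axis=axis, dtype=dtype,
  ret = ret.dtype.type(ret / rcount)
```

View pics/a.png

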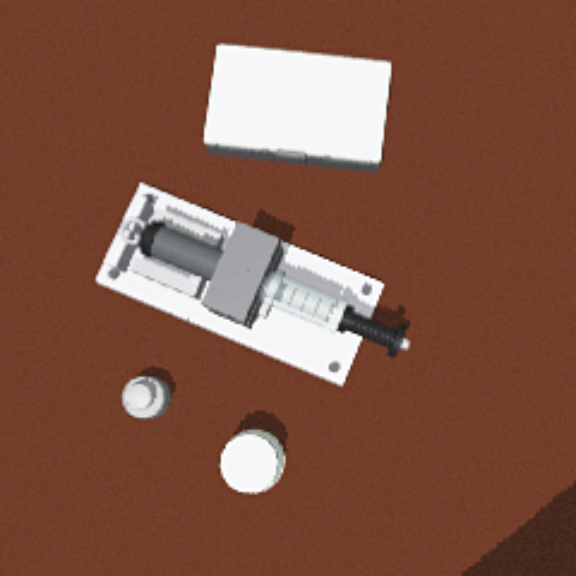

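The top view shows the fixture in the crop from (100,280) to (380,290), with the gauge handle at lower right (375,330). The slide box is above it, and the weight (145,397) and jar (252,462) are below. I'll set the tool yaw to 66.3° (x along the rod, inwards) and close the fingers for pressing.

```bash
python3 -m jog '0 0 0 0 0 -1 -1;0 0 0 0 0 -1 -1;0 0 0 0 0 -1 -1;0 0 0 0 0 -1 -1;0 0 0 0 0 -1 -1;0 0 0 0 0 -1 -1;0 0 0 0 0 -1 -1;0 0 0 0 0 -1 -1'
python3 -m jog '0 0 0 0 0 -1 -1;0 0 0 0 0 -1 -1;0 0 0 0 0 -1 -1;0 0 0 0 0 -0.5 -1;0 0 0 0 0 0 -1;0 0 0 0 0 0 -1;0 0 0 0 0 0 -1;0 0 0 0 0 0 -1'
cat >> h.py <<'E'
def goto(p,yaw=66.3):
    s=r.observe(); R=Ro.from_quat(s["ee_rot"]); x=R.as_matrix()[:,0]
    print("clock",s["clock"],"pos",np.round(s["tool_pos"],4),"yaw",np.degrees(np.arctan2(x[1],x[0])),"tilt",R.as_matrix()[:,2].round(4),"F",s["wrist_force"].round(1),"w",s["width"],s["finger_force"],"j",s["joint_pos"].round(2))
    print("tool units",(R.inv().apply(np.array(p)-s["tool_pos"])/.04).round(3))
E
python3 -c "
from h import *
goto([.612,.157,.15])"
```

```text
clock: 1.67
tool_pos: [0.2172, -0.5861, 0.2337]
ee_rot: [0.897, 0.442, 0.0, 0.0]
wrist_force: [-1.1, 0.0, -0.7]
width: 0.0471
finger_force: 0.0
clock: 2.33
tool_pos: [0.2172, -0.5861, 0.2337]
ee_rot: [0.837, 0.547, -0.0, 0.0]
wrist_force: [-0.3, 0.8, -1.2]
width: 0.0006
finger_force: 0.0
clock 2.3333 pos [ 0.2172 -0.5861  0.2337] yaw 66.27636692936525 tilt [ 0.e+00 -1.e-04 -1.e+00] F [-0.3  0.8 -1.2] w 0.0006386978727915921 0.0 j [-1.32  0.49  1.56  0.    1.09 -0.91]
tool units [20.978  1.563  2.09 ]
```

```bash
for i in 1; do python3 -m jog '0.6 0.06 0 0 0 0 -1;0.9 0.06 0 0 0 0 -1;0.9 0.06 0 0 0 0 -1;0.9 0.06 0 0 0 0 -1;0.9 0.06 0 0 0 0 -1;0.9 0.06 0 0 0 0 -1;0.9 0.06 0 0 0 0 -1;0.9 0.06 0 0 0 0 -1'
python3 -m jog '0.9 0.06 0 0 0 0 -1;0.9 0.06 0 0 0 0 -1;0.9 0.06 0 0 0 0 -1;0.9 0.06 0 0 0 0 -1;0.9 0.06 0 0 0 0 -1;0.9 0.06 0 0 0 0 -1;0.9 0.06 0 0 0 0 -1;0.9 0.06 0 0 0 0 -1'
python3 -m jog '0.9 0.06 0.3 0 0 0 -1;0.9 0.06 0.3 0 0 0 -1;0.9 0.06 0.3 0 0 0 -1;0.9 0.06 0.3 0 0 0 -1;0.9 0.06 0.3 0 0 0 -1;0.9 0.06 0.3 0 0 0 -1;0.6 0.06 0.2 0 0 0 -1;0 0 0 0 0 0 -1'; done
python3 - <<'E'
from h import *
goto([.612,.157,.15])
f=imaging.grab_frame("wrist"); cv2.imwrite("pics/w.png",f["pixels"]); g=imaging.grab_frame("side"); cv2.imwrite("pics/s.png",g["pixels"][120:360,180:480].repeat(2,0).repeat(2,1))
E
```

```text
clock: 3.0
tool_pos: [0.346, -0.3394, 0.2338]
ee_rot: [0.837, 0.547, 0.0, 0.0]
wrist_force: [-0.3, -0.5, -0.2]
width: 0.0003
finger_force: 0.0
clock: 3.67
tool_pos: [0.4793, -0.0832, 0.2339]
ee_rot: [0.837, 0.547, 0.0, 0.0]
wrist_force: [0.4, -0.1, 0.1]
width: 0.0006
finger_force: 0.0
clock: 4.33
tool_pos: [0.5914, 0.1317, 0.1516]
ee_rot: [0.836, 0.548, -0.0, -0.0]
wrist_force: [-1.0, 0.5, -1.0]
width: 0.0006
finger_force: 0.0
clock 4.3333 pos [0.5914 0.1317 0.1516] yaw 66.46542409138256 tilt [-1.3e-03  2.0e-04 -1.0e+00] F [-1.   0.5 -1. ] w 0.000551818084911338 0.0 j [0.11 0.55 1.69 0.   0.9  0.52]
tool units [0.785 0.219 0.04 ]
```

```bash
python3 -m jog '0.4 0.1 0 0 0 0 -1;0.4 0.1 0 0 0 0 -1;0 0 0 0 0 0 -1;0 0 0 0 0 0 -1;0 0 0.25 0 0 0 -1;0 0 0.25 0 0 0 -1;0 0 0 0 0 0 -1;0 0 0 0 0 0 -1'
python3 - <<'E'
from h import *
goto([.612,.157,.113])
g=imaging.grab_frame("side"); cv2.imwrite("pics/s1.png",g["pixels"][120:360,180:480].repeat(2,0).repeat(2,1))
E
```

```text
clock: 5.1
tool_pos: [0.6101, 0.1536, 0.1327]
ee_rot: [0.837, 0.547, -0.001, -0.0]
wrist_force: [0.7, -0.6, 0.3]
width: 0.0006
finger_force: 0.0
clock 5.1 pos [0.6101 0.1536 0.1327] yaw 66.29519962038715 tilt [-1.8e-03 -4.0e-04 -1.0e+00] F [ 0.7 -0.6  0.3] w 0.0005531664483987856 0.0 j [ 0.14  0.61  1.65 -0.    0.89  0.56]
tool units [0.097 0.01  0.492]
```

View pics/s1.png

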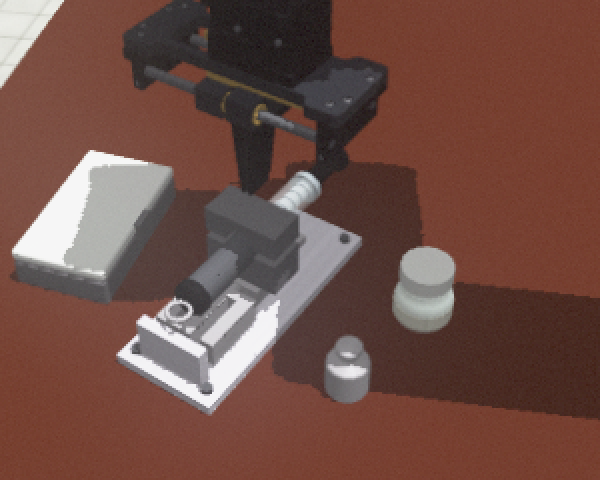

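The side view shows the closed fingertips at about (245,190), over the middle of the cap (252,215). There is a visible gap under the cap, and its neighbours are clear. I'll press straight down.

```bash
python3 -m jog '0.1 0 0.2 0 0 0 -1;0 0 0.2 0 0 0 -1;0 0 0.1 0 0 0 -1;0 0 0.05 0 0 0 -1;0 0 0.05 0 0 0 -1;0 0 0.05 0 0 0 -1;0 0 0 0 0 0 -1;0 0 0 0 0 0 -1'
python3 - <<'E'
from h import *
goto([.612,.157,.103])
E
```

```text
clock: 5.82
tool_pos: [0.6124, 0.1579, 0.1076]
ee_rot: [0.837, 0.547, 0.0, 0.0]
wrist_force: [0.1, -0.3, 0.6]
width: 0.0006
finger_force: 0.0
clock 5.8167 pos [0.6124 0.1579 0.1076] yaw 66.33345759624156 tilt [ 3.e-04 -1.e-04 -1.e+00] F [ 0.1 -0.3  0.6] w 0.0005528483272589528 0.0 j [ 0.15  0.64  1.66 -0.    0.84  0.56]
tool units [-0.024  0.     0.116]
```

```bash
python3 -m jog '0 0 0.05 0 0 0 -1;0 0 0.05 0 0 0 -1;0 0 0.03 0 0 0 -1;0 0 0 0 0 0 -1;0 0 0 0 0 0 -1;0 0 0 0 0 0 -1;0 0 0 0 0 0 -1;0 0 0 0 0 0 -1'
python3 -c "
from h import *
goto([.612,.157,.103])"
python3 -m jog '0 0 0.03 0 0 0 -1;0 0 0.03 0 0 0 -1;0 0 0 0 0 0 -1;0 0 0 0 0 0 -1;0 0 0 0 0 0 -1;0 0 0 0 0 0 -1;0 0 0 0 0 0 -1;0 0 0 0 0 0 -1'
python3 -c "
from h import *
goto([.612,.157,.103])"
```

```text
clock: 6.48
tool_pos: [0.6125, 0.1579, 0.1033]
ee_rot: [0.837, 0.547, 0.0, 0.0]
wrist_force: [-3.9, -1.0, 8.2]
width: 0.0003
finger_force: 4.3
clock 6.4833 pos [0.6125 0.1579 0.1033] yaw 66.32955002816377 tilt [ 1.1e-03  1.0e-04 -1.0e+00] F [-3.9 -1.   8.2] w 0.00034012003703367394 4.304703072120901 j [ 0.15  0.65  1.66 -0.    0.83  0.56]
tool units [-0.026 -0.003  0.007]
clock: 7.15
tool_pos: [0.6126, 0.1579, 0.103]
ee_rot: [0.837, 0.547, 0.001, 0.001]
wrist_force: [-9.8, -1.4, 30.0]
width: 0.0003
finger_force: 14.5
clock 7.15 pos [0.6126 0.1579 0.103 ] yaw 66.336276169205 tilt [ 2.5e-03  2.0e-04 -1.0e+00] F [-9.8 -1.4 30. ] w 0.0003374031115546994 14.526932516600937 j [ 0.15  0.65  1.66 -0.    0.83  0.56]
tool units [-0.027 -0.005  0.001]
```

Force rose to 30 N with no further travel and the tip at 84 mm, so the cap is home. I'll retreat to above the handle.

```bash
python3 -m jog '0 0 -0.3 0 0 0 -1;0 0 -0.7 0 0 0 -1;0 0 -0.3 0 0 0 0;-0.6 0 0 0 0 0 0;-0.9 0 0 0 0 0 0;-0.9 0 0 0 0 0 0;-0.3 0 0 0 0 0 0;0 0 0 0 0 0 0'
python3 -m jog '0 0 0 0 0 0 0;0 0 0 0 0 0 0;0 0 0 0 0 0 0;0 0 0 0 0 0 0;0 0 0 0 0 0 0;0 0 0 0 0 0 0;0 0 0 0 0 0 0;0 0 0 0 0 0 0'
python3 - <<'E'
from h import *
s=r.observe(); f=imaging.grab_frame("wrist"); cv2.imwrite("pics/w1.png",f["pixels"])
g=imaging.grab_frame("side"); P=unproj(g,models.trace("cap_top",g)[0]["mask"]); print("cap z",np.percentile(P[:,2],[50,80,90]))
M=np.array(f["mount"]);Rw=Ro.from_quat(s["ee_rot"]).as_matrix()
Rc=(Rw@M[:3,:3]).T; f["R"]=Rc; f["t"]=-Rc@(Rw@M[:3,3]+s["tool_pos"])
for o in models.trace("draw_grip",f)[:2]:
    P=unproj(f,o["mask"]); P=P[P[:,2]>.05]; q=P[:,:2]-[.611,.1564]; d=np.array([-.4016,-.9158]); n=[.9158,-.4016]
    a=q@d;b=q@n
    print(o["score"],np.percentile(a,[1,50,99]),np.percentile(b,[2,50,98]),P[:,2].max())
    for x in np.arange(.08,.135,.004):
        m=abs(a-x)<.002
        if m.sum()>5: print(round(x,3),m.sum(),b[m].min().round(4),b[m].max().round(4),P[m,2].max().round(4))
goto([.5693,.0611,.062])
E
```

```text
clock: 7.82
tool_pos: [0.5683, 0.0568, 0.1522]
ee_rot: [0.838, 0.546, -0.0, 0.0]
wrist_force: [0.3, 0.2, 0.2]
width: 0.035
finger_force: 0.0
clock: 8.48
tool_pos: [0.569, 0.0591, 0.152]
ee_rot: [0.837, 0.547, -0.0, 0.0]
wrist_force: [-0.4, 0.6, 0.2]
width: 0.0475
finger_force: 0.0
cap z [0.08322037 0.08429144 0.08476236]
0.8 [0.07840981 0.10516216 0.1299683 ] [-0.01076375 -0.00054785  0.01010214] 0.07710246108463649
0.08 138 -0.0104 0.0101 0.0752
0.084 84 -0.0104 0.0101 0.0745
0.088 107 -0.0075 0.0072 0.0717
0.092 96 -0.0075 0.0072 0.0712
0.096 100 -0.0076 0.0073 0.0718
0.1 98 -0.0076 0.0072 0.0716
0.104 88 -0.0077 0.0073 0.0716
0.108 91 -0.0077 0.0073 0.0724
0.112 94 -0.0077 0.0074 0.0722
0.116 93 -0.0078 0.0074 0.0713
0.12 267 -0.0127 0.0123 0.0767
0.124 105 -0.0125 0.0123 0.0771
0.128 8 -0.003 0.0026 0.0674
0.132 14 -0.0038 0.0035 0.0675
clock 8.6833 pos [0.5689 0.0589 0.152 ] yaw 66.32602938496053 tilt [ 0.e+00 -1.e-04 -1.e+00] F [-0.  -0.5 -0. ] w 0.04773608024594192 0.0 j [-0.01  0.51  1.78 -0.    0.85  0.4 ]
tool units [ 0.053 -0.014  2.25 ]
```

View pics/w1.png

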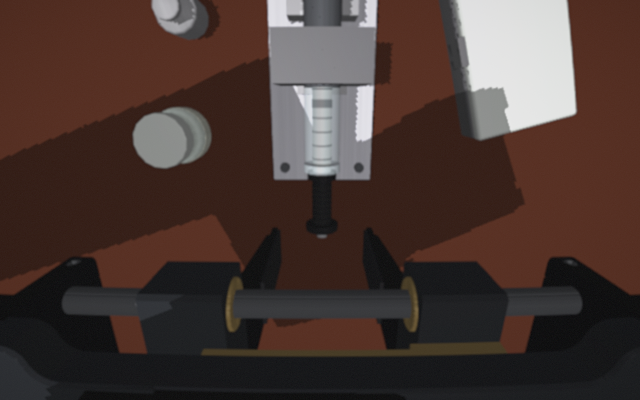

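The wrist view shows the handle at (320,200) on the jaws' centre line, and the measured cap height of 84 mm confirms it is home. I'll descend and grip.

```bash
python3 -m jog '0.08 -0.01 0.3 0 0 0 0;0 0 0.6 0 0 0 0;0 0 0.6 0 0 0 0;0 0 0.5 0 0 0 0;0 0 0.25 0 0 0 0;0 0 0 0 0 0 0;0 0 0 0 0 0 0;0 0 0 0 0 0 0'
python3 -c "
from h import *
goto([.5696,.0621,.062])"
python3 -m jog '0 0 0 0 0 0 -1;0 0 0 0 0 0 -1;0 0 0 0 0 0 -1;0 0 0 0 0 0 -1;0 0 0 0 0 0 -1;0 0 0 0 0 0 -1;0 0 0 0 0 0 -1;0 0 0 0 0 0 -1'
python3 -c "
from h import *
goto([.5696,.0621,.062])"
```

```text
clock: 9.35
tool_pos: [0.5703, 0.0621, 0.0628]
ee_rot: [0.837, 0.547, 0.001, 0.0]
wrist_force: [-0.2, -0.5, -0.1]
width: 0.0474
finger_force: 0.0
clock 9.35 pos [0.5703 0.0621 0.0628] yaw 66.32693907112572 tilt [ 1.3e-03 -1.0e-04 -1.0e+00] F [-0.2 -0.5 -0.1] w 0.04743039168333843 0.0 j [-0.01  0.64  1.84 -0.    0.66  0.41]
tool units [-0.007 -0.017  0.021]
clock: 10.02
tool_pos: [0.5701, 0.0619, 0.0622]
ee_rot: [0.837, 0.547, 0.0, 0.0]
wrist_force: [0.1, 0.1, 2.0]
width: 0.0145
finger_force: 30.0
clock 10.0167 pos [0.5701 0.0619 0.0622] yaw 66.32598369392883 tilt [ 5.e-04 -2.e-04 -1.e+00] F [0.1 0.1 2. ] w 0.014470597638777557 29.999483227729797 j [-0.01  0.64  1.84 -0.    0.66  0.41]
tool units [-0.001 -0.012  0.004]
```

Gripped at 30 N. I'll draw gently to about 32 mm and check for slip.

```bash
python3 -m jog '-0.05 0 0 0 0 0 -1;-0.1 0 0 0 0 0 -1;-0.15 0 0 0 0 0 -1;-0.15 0 0 0 0 0 -1;-0.15 0 0 0 0 0 -1;-0.15 0 0 0 0 0 -1;-0.05 0 0 0 0 0 -1;0 0 0 0 0 0 -1'
cat > m.py <<'E'
from h import *
import sys
s=r.observe(); d=np.array([-.4016,-.9158]); n=np.array([.9158,-.4016])
print("drawn by tool",(s["tool_pos"][:2]-[.5701,.0619])@d, "spring", s["wrist_force"][:2]@d)
goto([.5701-.0201,.0619-.0458,.0622])
for c in("side","top"):
    g=imaging.grab_frame(c); P=unproj(g,np.ones((400,640),bool))
    q=P[:,:2]-[.611,.1564]; a=q@d;b=q@n
    # end flange outer face: points of 26 mm flange
    m=(a>.11)&(a<.22)&(abs(b)<.014)&(P[:,2]>.045)&(P[:,2]<.077)
    print(c,"a max",np.percentile(a[m],[90,97,99.5]).round(4) if m.any() else None)
    X=lambda a,z:np.r_[np.array([.611,.1564])+a*d,z]
    uv,_=cv2.projectPoints(np.array([X(.08,.062),X(.08,.075),X(.03,.075)]),cv2.Rodrigues(np.array(g["R"]))[0],np.array(g["t"]),np.array(g["intrinsics"]),np.array([g["k1"],0,0,0,0.]))
    print(uv[:,0].round(1).tolist())
    u,v=uv[0,0].astype(int); y,x=max(v-40,0),max(u-50,0)
    cv2.imwrite(f"pics/{sys.argv[1]}_{c}.png",cv2.resize(g["pixels"][y:y+80,x:x+100],None,fx=4,fy=4,interpolation=cv2.INTER_CUBIC))
a=[cv2.imread(f"pics/{sys.argv[1]}_{c}.png") for c in("side","top")]
cv2.imwrite(f"pics/{sys.argv[1]}.png",np.hstack(a))
E
python3 m.py d1
```

```text
clock: 10.68
tool_pos: [0.557, 0.0323, 0.0622]
ee_rot: [0.837, 0.547, 0.0, 0.0]
wrist_force: [3.0, 6.8, 1.0]
width: 0.0144
finger_force: 30.0
drawn by tool 0.03235815745194065 spring -7.414996152109639
clock 10.6833 pos [0.557  0.0323 0.0622] yaw 66.27847488072555 tilt [ 8.e-04  4.e-04 -1.e+00] F [3.  6.8 1. ] w 0.014404921700040929 29.999131858348846 j [-0.06  0.63  1.88  0.    0.63  0.35]
tool units [-0.441  0.003 -0.001]
side a max [0.1437 0.1529 0.1564]
[[335.2, 211.6], [335.3, 205.7], [318.5, 222.0]]
top a max None
[[322.3, 212.4], [322.4, 211.6], [296.3, 200.8]]
```

View pics/d1.png

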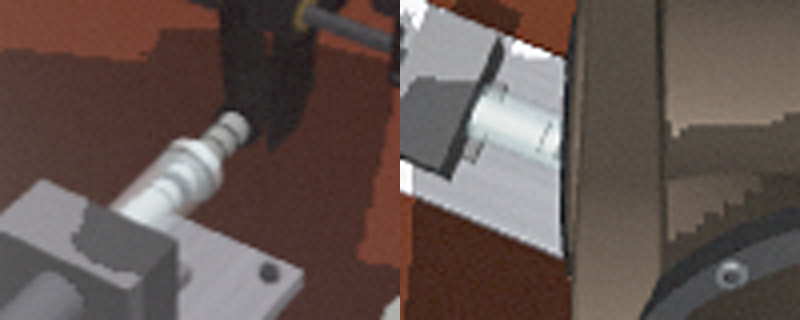

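The side view shows the tube mouth at about (195,165) with white rod out of it, and the band still inside at (175,190). The 7.4 N spring force matches about 32 mm, so there is no slip. I'll draw the remaining 17.6 mm.

```bash
python3 -m jog '-0.1 0 0 0 0 0 -1;-0.1 0 0 0 0 0 -1;-0.1 0 0 0 0 0 -1;-0.08 0 0 0 0 0 -1;-0.06 0 0 0 0 0 -1;0 0 0 0 0 0 -1;0 0 0 0 0 0 -1;0 0 0 0 0 0 -1'
python3 m.py d2
```

```text
clock: 11.45
tool_pos: [0.5502, 0.0169, 0.0622]
ee_rot: [0.837, 0.547, 0.001, 0.0]
wrist_force: [4.9, 10.2, 1.9]
width: 0.0144
finger_force: 30.0
drawn by tool 0.049249331708047385 spring -11.316788815038178
clock 11.45 pos [0.5502 0.0169 0.0622] yaw 66.29979970106365 tilt [ 1.3e-03  7.0e-04 -1.0e+00] F [ 4.9 10.2  1.9] w 0.01444913491544895 29.9992498755455 j [-0.09  0.62  1.9   0.    0.62  0.32]
tool units [-0.019  0.003 -0.001]
side a max [0.1582 0.1692 0.1732]
[[335.2, 211.6], [335.3, 205.7], [318.5, 222.0]]
top a max None
[[322.3, 212.4], [322.4, 211.6], [296.3, 200.8]]
```

View pics/d2.png

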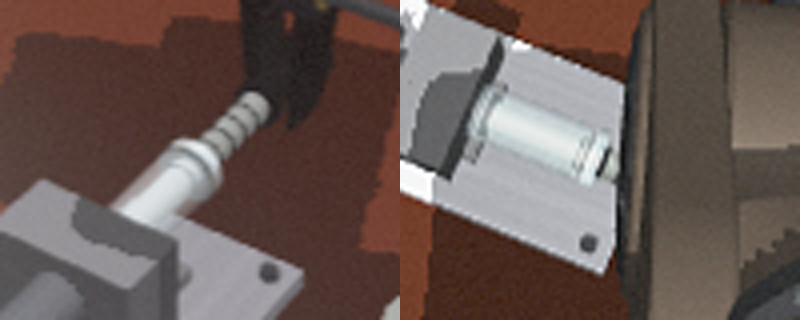

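The band's outer half shows dark right at the mouth in the top view, at (605,158). I'll nudge out the last 0.7 mm and confirm with the wrist camera.

```bash
python3 -m jog '-0.02 0 0 0 0 0 -1;0 0 0 0 0 0 -1;0 0 0 0 0 0 -1;0 0 0 0 0 0 -1;0 0 0 0 0 0 -1;0 0 0 0 0 0 -1;0 0 0 0 0 0 -1;0 0 0 0 0 0 -1'
python3 m.py d3
python3 - <<'E'
from h import *
f=imaging.grab_frame("wrist"); w=cv2.resize(f["pixels"][60:220,250:390],(490,560),interpolation=cv2.INTER_CUBIC)
cv2.imwrite("pics/w3.png",w)
E
```

```text
clock: 12.22
tool_pos: [0.5499, 0.0162, 0.0622]
ee_rot: [0.837, 0.547, 0.001, 0.0]
wrist_force: [4.4, 10.9, 1.8]
width: 0.0142
finger_force: 30.0
drawn by tool 0.049964496514530506 spring -11.717184894148856
clock 12.2167 pos [0.5499 0.0162 0.0622] yaw 66.30601377742371 tilt [ 1.3e-03  7.0e-04 -1.0e+00] F [ 4.4 10.9  1.8] w 0.014185769981607095 29.999328553676605 j [-0.09  0.62  1.9   0.    0.62  0.32]
tool units [-0.001  0.003 -0.001]
side a max [0.1593 0.1668 0.1738]
[[335.2, 211.6], [335.3, 205.7], [318.5, 222.0]]
top a max None
[[322.3, 212.4], [322.4, 211.6], [296.3, 200.8]]
```

View pics/w3.png

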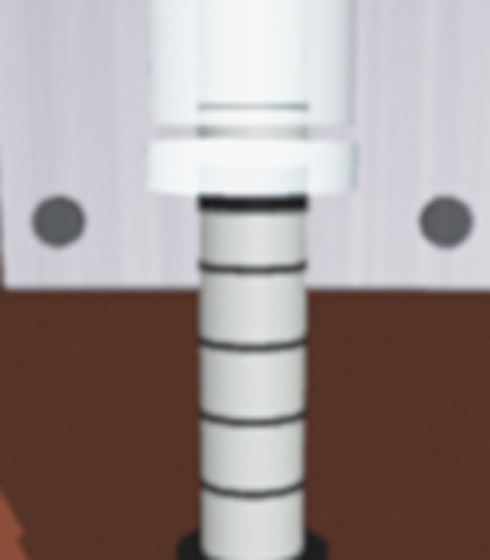

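The wrist view shows thin rings at rows 267, 345, 417 and 490. The broad band's outer edge is at about 210 and the mouth rim at 193. Extrapolating one ring pitch puts the band's centre at about 189, so it stands at the mouth to within about 1 mm. The hold is steady at 30 N.

```bash
python3 -c "
from h import *
print(order.sign_off())"
```

```text
the job is handed in; nothing more can be done
None
```

I pressed the clamp fully home, then drew the rod about 50 mm so the broad band stands at the tube mouth, and handed the job in with the rod held steady at 30 N; the hand-in returned no verdict.

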